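# Chock the row of pipe offcuts at the forge bench

### The arm

A 6-joint arm with a two-finger parallel gripper is mounted at the origin on the work surface. World frame = base frame: x ahead of the robot, y to its left, z up, the work surface at z = 0. Lengths are in m, angles in rad, forces in N, time in s.
With the tool pointing down it reaches from about 0.35 to 0.95 m from the base axis. Payload 17.4 kg.
Tool frame: the origin (TCP) lies at the very end of the fingers, on their centre line; the grasp point (between the pads) lies 19 mm behind it; z points along the fingers, y is the line along which they close (so a half turn about z gives the same grasp; the last joint's range is limited). The gripper opens to 93 mm and grips with 3 to 60 N. Pads are 15 mm wide; open, the fingers measure 128 mm over their backs; the gripper's body (75 mm by 188 mm) begins 65 mm behind the grasp point.
Start: joints at [-1.254, 0.116, 1.442, -0, 1.584, -0.038], TCP at [0.234, -0.633, 0.219] pointing down, gripper open.
Joint ranges: [-2.83, 2.83], [-0.83, 2.19], [0.07, 2.5], [-1.14, 4.28], [0.01, 3], [-2.97, 2.97]. Speed limits (rad/s): [1.89, 1.89, 2.22, 3.14, 3.14, 3.14].

### API

Orientations are given as a unit quaternion [x, y, z, w].
In Python, from workcell import * gives the robot as it stands.
- The arm moves only by the tool jog_arm, never from a script. Its argument "increments" is a list of rows, each a list of 3 entries, a list of its own where there are three numbers: the closure, from 0 (fully open) to 1 (shut), then the shift along the tool's x, y, z in mm, then the turn about the tool's z in rad. In form: [[claw, [dx, dy, dz], turn], ...]. A call has 1 to 10 rows; each row shifts and turns the commanded pose from where the row before left it, along the tool's axes as they then stand; what a row does not reach is not made up. A row lasts 1/8 s, in which the tool goes at most 62.5 mm and 10.7 degrees, less where a joint would pass 70% of its speed; a pose out of reach is approached as far as the arm can. A call is refused whole if a number of a shift passes 62.5 or a number of a turn 0.188, either way. A call with a gripper value outside its range is refused whole. The fingers move at their own pace and stop on an object; "grip_force" is the grip in N (left out, the last holds). Time passes only in rows, so rows that do not move let the fingers close. It gives the time, the measured TCP pose, the force, the opening and the grip force at its end, in the units of the state.
- get_state(): the state, without advancing time (a new reading comes with each control period).
- camera(name): name is "scene" or "top" or "wrist"; returns the picture (420x560x3 uint8, blue, green, red); there is no depth.
- camera_info(name): a dict with "camera_matrix" (3x3 intrinsics, pixels), "k1" (the pictures are not rectified: a ray, as slopes to the right and down, at radius r is drawn at 1 + k1 r^2 times it, then the intrinsics apply), "view" (4x4, takes a point from world to camera coordinates); the wrist camera has in their place "tool_from_camera" (4x4, takes a point from camera to tool coordinates, whose origin is the TCP and whose axes are the flange's). Camera axes: x right, y down, z forward; pixel columns grow to the right and rows downward; lengths in m; the calibration is good to about 2 mm. A picture is of the moment at which its call begins: read the wrist's pose just before it. camera_info takes no time and is no camera call.
- job_done(): hands the job in; it is judged then, once.
Trained networks look in the newest picture that a camera, given by its name, has taken for a name from the list of things; names that differ only in an ending like _2 or _b are one class to them, and where a whole thing is asked for, a point or a joint stands for the part that bears it (a point fixed in the world has none). Each returns a list of dicts, best first, with "score" (0 to 1); they miss things now and then, are a little off and sometimes report something else, mostly with a low value. They report only what shows in the picture. A call takes as long as a camera call. They do not tell look-alikes from the thing itself.
- spot_in(name, camera): "position" ([column, row] in pixels, amid what is visible of it).
The state is a dict: "clock": time; "qpos": joint angles; "qvel": joint speeds; "joint_torque": joint torques, N m; "ee_pos": TCP position; "orientation": TCP orientation; "contact_force": force on the tool from outside, world axes, zero at the start; "moment": the same for the moment, N m; "width": finger opening in m; "grasp_force": force on a finger pad.
Only numpy, scipy, OpenCV 4.12 (cv2) and the standard library are available. Lean on these libraries where they do the work, as an engineer would, in place of code of your own. Each camera call takes 0.05 s, during which the arm holds its last target. There are 200 camera calls.

### The job

Three pipe offcuts lie side by side against the old rail on the forge bench, and nothing stops them rolling away on the open side. Take the yellow-backed wooden wedge and set it flat on the bench, snug against the outermost pipe near the middle of its length, square to it, with the slope facing the pipe and its thin edge tucked under. Leave the pipes lying as they are, closed up against the rail.

Things in the scene. Friction and masses are not known exactly. Their poses are not given: they have to be found in the camera images.
- rail: Fixed rusty railway rail lying on its side, 260 mm long, 80 high, 92 deep (all sizes in mm). The flat underside of its foot stands like a wall facing the pipes. Origin: on the bench at the middle of that wall's lower edge; x along the rail, y from the wall away from the pipes, z up. Three pipes lie parallel to x on the -y side, touching in a row, the first against the wall, centred on the rail's length.
- pipe_outer: Farthest from the rail of three equal grey steel pipes on their sides: 48 mm across, 160 long, 0.54 kg, free to roll; its axis starts 121.5 from the wall. Origin: pipe centre, 24 up; x along its axis (y, z roll). When the wedge's slope just touches it square on, this axis is at x = 40.5 in the wedge's frame, the thin edge 12 under the pipe's side: set it down short of the pipe, then slide it in.
- chock: Loose wooden wedge, 65-110 g, 56 mm long, 60 wide, 40 high. Yellow upright block at the back (x -28 to -6), then a cream-white slope from 40 high down to a 2 thick edge at x = 28. Origin: centre of underside; x from back to thin edge, y across (flat upright sides at y = -30 and 30, to grip by the yellow part), z up. Not the plain brown square block nor the dark steel stub.
Mind the look-alikes: they are no part of the job. Leave any pink or turquoise look-alike of the pipe_outer alone.

How it is judged:
At the end, for the whole second after the job is handed in: Wedge flat on the bench (7 deg, under 6 mm up), slope towards the outermost pipe and within 12 mm of touching it, within 40 mm of its mid-length, square to 12 deg; that pipe on the bench, at most 12 mm farther from the rail than at first, within 30 mm of mid-rail, parallel to 8 deg; both still (x of pipe_outer in the frame of chock between 0.034 and 0.0525 m and y of pipe_outer in the frame of chock between -0.04 and 0.04 m and angle between chock's own z axis and vertical below 0.12 rad and height (world z) of chock below 0.006 m and angle between the y axis of chock and the x axis of pipe_outer, either way round below 0.21 rad and y of pipe_outer in the frame of rail above -0.1335 m and x of pipe_outer in the frame of rail between -0.03 and 0.03 m and height (world z) of pipe_outer below 0.03 m and angle between the x axis of pipe_outer and the x axis of rail, either way round below 0.14 rad and linear speed of each of chock, pipe_outer below 0.02 m/s).
It also fails if it takes over 38 s, if anything falls off the work surface, if the arm or the gripper's body presses on something with over 40 N, if the wrist force passes 120 N, or if a joint passes its speed limit or range.

## Working session

There is one attempt and no reset: what is moved stays moved. The work goes in short steps, Python scripts to look and compute and a tool call to move; the robot and the scene stay as the last step left them, time stands still between calls to the robot, and variables do not carry over. Pictures are saved under pics/ and viewed, at most 10 in all, crops included, and the job is handed in when it is done.

Besides the shell and the picture viewer there is one more tool, called after "Call:" as a command line: name --argument value ..., lists and objects as JSON in quotes. jog_arm: Moves the arm, as the interface text tells. Its arguments: {"type":"object","properties":{"increments":{"type":"array"},"grip_force":{"type":"number"}},"required":["increments"]}

```bash
mkdir -p pics; cat > h.py <<'E'
from workcell import *
import numpy as np, cv2
from scipy.spatial.transform import Rotation as R
def ray(name,px,z,st=None):
    i=camera_info(name);K=np.array(i["camera_matrix"]);k1=i["k1"]
    d=cv2.undistortPoints(np.array([[px]],float),K,np.array([k1,0,0,0.]))[0,0]
    if "view" in i: T=np.linalg.inv(np.array(i["view"]))
    else:
        T=np.eye(4);T[:3,:3]=R.from_quat(st["orientation"]).as_matrix();T[:3,3]=st["ee_pos"];T=T@np.array(i["tool_from_camera"])
    v=T[:3,:3]@[*d,1];o=T[:3,3]
    return o+v*(z-o[2])/v[2]
E
python3 - <<'E'
from h import *
for c in("scene","top"):
    cv2.imwrite(f"pics/{c}0.png",camera(c))
    for n,z in(("chock",.02),("pipe_outer",.024),("rail",.04)):
        for d in spot_in(n,c):print(c,n,round(d["score"],2),np.round(d["position"]),ray(c,d["position"],z).round(3))
print(get_state())
E
```

```text
scene chock 0.66 [249. 310.] [ 0.613 -0.184  0.02 ]
scene pipe_outer 0.63 [242. 212.] [ 0.396 -0.077  0.024]
scene pipe_outer 0.59 [344. 218.] [0.526 0.093 0.024]
scene rail 0.97 [418. 190.] [0.555 0.266 0.04 ]
scene rail 0.72 [247. 307.] [ 0.617 -0.188  0.04 ]
top chock 0.75 [344. 141.] [ 0.6   -0.183  0.02 ]
top pipe_outer 0.88 [207. 171.] [0.533 0.101 0.024]
top pipe_outer 0.81 [168. 285.] [0.297 0.177 0.024]
top pipe_outer 0.7 [290. 238.] [ 0.397 -0.072  0.024]
top rail 0.67 [132. 170.] [0.53  0.255 0.04 ]
{'clock': 0.4, 'qpos': array([-1.25378818e+00,  1.16048814e-01,  1.44171249e+00,  1.05296136e-05,
        1.58404210e+00, -3.77984862e-02]), 'qvel': array([ 0.00029266, -0.00095946, -0.00170493, -0.00105092,  0.0011529 ,
        0.00044525]), 'joint_torque': array([-1.63816794e-04, -7.20178771e+01, -6.22083306e+01,  7.80233159e-02,
        1.93002977e-02, -2.84819430e-05]), 'ee_pos': array([ 0.23448251, -0.63291518,  0.21854333]), 'orientation': array([ 9.84305241e-01,  1.76474308e-01, -9.44997639e-06, -1.05082295e-04]), 'contact_force': array([-0.19811821, -0.0997486 ,  0.52751352]), 'moment': array([ 0.04913788, -0.02463454, -0.07245069]), 'grasp_force': 0.0, 'width': 0.093065508312057}
```

View pics/top0.png

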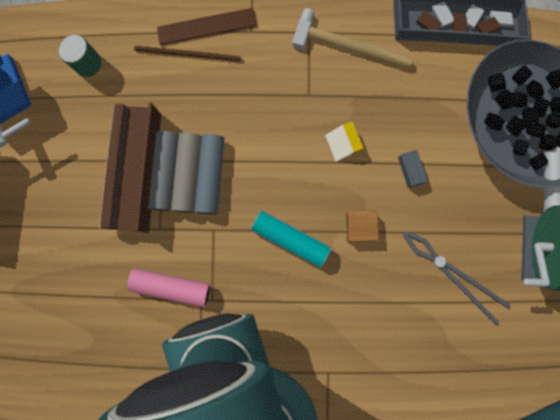

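View pics/scene0.png

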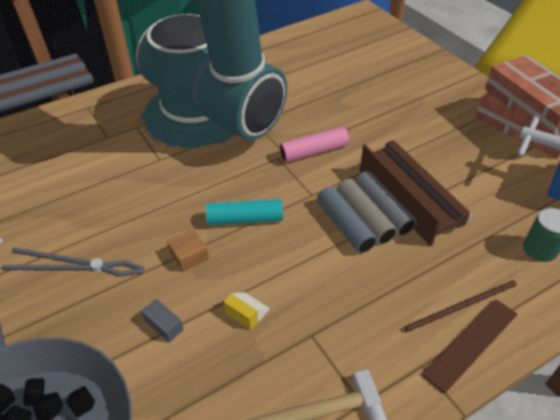

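Top view candidates for the wedge: yellow/white wedge at (344,141), brown block at (362,226), dark stub at (413,168). I choose (344,141). The outermost grey pipe is at about (209,174). The turquoise pipe (291,239) and pink pipe (168,287) are look-alikes. Next is a close crop with both the wedge and the pipes.

```bash
python3 - <<'E'
from h import *
im=cv2.imread("pics/top0.png")
a=cv2.resize(im[115:167,320:370],None,fx=8,fy=8,interpolation=cv2.INTER_CUBIC)
b=cv2.resize(im[120:224,145:235],None,fx=4,fy=4,interpolation=cv2.INTER_CUBIC)
cv2.imwrite("pics/crop0.png",np.hstack([a,b]))
E
```

```text
(no output)
```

View pics/crop0.png

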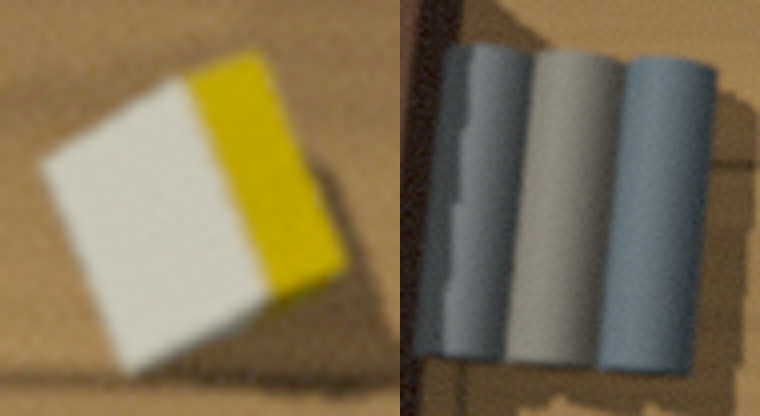

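The crop shows the yellow-backed wedge with its cream slope facing the pipes (to the left) and slightly down in the picture. On the right, the blue-grey pipe is the outermost one.

```bash
python3 - <<'E'
from h import *
W=lambda x,y,z:ray("top",[320+x/8-.4,115+y/8-.4],z)[:2]
P=lambda x,y,z:ray("top",[145+(x-400)/4-.4,120+y/4-.4],z)[:2]
c=[W(42,165,.002),W(130,372,.002),W(190,82,.04),W(265,57,.04),W(345,268,.04),W(268,300,.04)]
for q in c:print(q.round(4))
e=(c[0]+c[1])/2;b=(c[3]+c[4])/2;m=(c[2]+c[5])/2
for a_,b_ in((c[0],c[1]),(c[2],c[5]),(c[3],c[4])):
    v=a_-b_;print("len",np.linalg.norm(v).round(4),"ang",np.degrees(np.arctan2(v[1],v[0])).round(1))
print("edge",e,"ridge",m,"back",b,"len",np.linalg.norm(e-b), "dir",np.degrees(np.arctan2(*(e-b)[::-1])), "centre",(e+b)/2)
p1=P(672,62,.03);p2=P(645,370,.03);v=p1-p2
print("pipe",p1,p2,(p1+p2)/2,np.linalg.norm(v),np.degrees(np.arctan2(v[1],v[0])))
s=get_state();print(s["ee_pos"],R.from_quat(s["orientation"]).as_matrix().round(3))
E
```

```text
[ 0.6169 -0.1436]
[ 0.5613 -0.1671]
[ 0.6299 -0.1784]
[ 0.637  -0.1978]
[ 0.5819 -0.2181]
[ 0.5732 -0.1982]
len 0.0603 ang 22.9
len 0.0601 ang 19.2
len 0.0587 ang 20.2
edge [ 0.58913145 -0.15535169] ridge [ 0.60153158 -0.18831773] back [ 0.60943122 -0.20793825] len 0.05636866751079555 dir 111.1078764615064 centre [ 0.59928133 -0.18164497]
pipe [0.60728401 0.0911682 ] [0.44684978 0.10006194] [0.52706689 0.09561507] 0.16068054726686243 -3.172967234384534
[ 0.23448251 -0.63291518  0.21854333] [[ 0.938  0.347 -0.   ]
 [ 0.347 -0.938  0.   ]
 [ 0.    -0.    -1.   ]]
```

Call:
jog_arm --increments '[[0,[50,-28,0],0],[0,[50,-28,0],0],[0,[50,-28,0],0],[0,[50,-28,0],0],[0,[50,-28,0],0],[0,[50,-28,0],0],[0,[50,-28,0],0],[0,[50,-28,0],0],[0,[50,-28,0],0],[0,[50,-28,0],0]]'

```text
clock: 1.65
ee_pos: [0.6071, -0.1951, 0.2188]
orientation: [0.984, 0.177, 0.0, 0.0]
contact_force: [-0.0, -0.2, -0.5]
width: 0.093
grasp_force: 0.0
```

Call:
jog_arm --increments '[[0,[0,0,0],-0.18],[0,[0,0,0],-0.18],[0,[0,0,0],-0.18],[0,[0,0,0],-0.18],[0,[0,0,0],-0.18],[0,[0,0,0],-0.18],[0,[0,0,0],-0.18],[0,[0,0,0],-0.18],[0,[0,0,0],-0.14],[0,[0,0,0],0]]'

```text
clock: 2.9
ee_pos: [0.6061, -0.1967, 0.2186]
orientation: [0.568, 0.823, 0.0, -0.0]
contact_force: [0.1, -0.4, -0.1]
width: 0.0935
grasp_force: 0.0
```

```bash
python3 - <<'E'
from h import *
s=get_state();im=camera("wrist");cv2.imwrite("pics/w1.png",im)
for d in spot_in("chock","wrist"):print(d["score"],d["position"],ray("wrist",d["position"],.025,s).round(4))
M=R.from_quat(s["orientation"]).as_matrix();print(s["clock"],s["ee_pos"],M.round(3))
print("y yaw",np.degrees(np.arctan2(M[1,1],M[0,1])),"go",(M.T@(np.array([.6055,-.1977,.009])-s["ee_pos"])*1000).round(1))
E
```

```text
0.79 [280.1, 170.1] [ 0.5977 -0.1842  0.025 ]
2.9 [ 0.60606847 -0.19670558  0.21863794] [[-0.355  0.935  0.   ]
 [ 0.935  0.355  0.   ]
 [ 0.     0.    -1.   ]]
y yaw 20.809802629947455 go [ -0.7  -0.9 209.6]
```

View pics/w1.png

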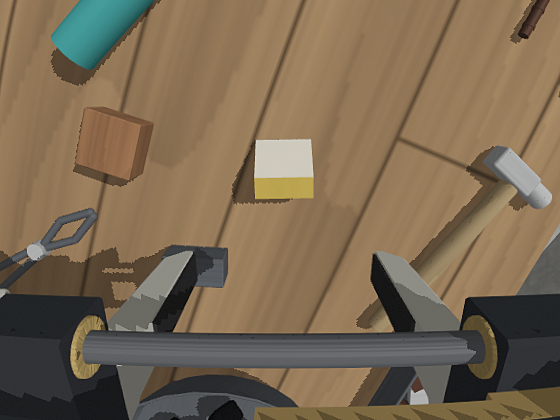

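The wedge is square in the wrist view: cream top at about (284,158), yellow back at (284,188), and it is centred between the fingers. The dark stub near (200,265) and the hammer are clear of it. I'll descend and grip.

Call:
jog_arm --increments '[[0,[0,-1,40],0],[0,[0,0,40],0],[0,[0,0,40],0],[0,[0,0,30],0],[0,[0,0,25],0],[0,[0,0,15],0],[0,[0,0,12],0],[0,[0,0,8],0],[0,[0,0,0],0],[0,[0,0,0],0]]'

```text
clock: 4.25
ee_pos: [0.6055, -0.1972, 0.0093]
orientation: [0.567, 0.823, 0.0, 0.0]
contact_force: [-0.5, 0.3, 0.2]
width: 0.0928
grasp_force: 0.0
```

Call:
jog_arm --increments '[[1,[0,0,0],0],[1,[0,0,0],0],[1,[0,0,0],0],[1,[0,0,0],0],[1,[0,0,0],0],[1,[0,0,0],0],[1,[0,0,0],0],[1,[0,0,0],0]]' --grip_force 20

```text
clock: 5.25
ee_pos: [0.6052, -0.1971, 0.0087]
orientation: [0.567, 0.823, 0.0, 0.0]
contact_force: [0.0, -0.5, 1.3]
width: 0.0596
grasp_force: 20.0
```

Call:
jog_arm --increments '[[1,[0,0,-15],0],[1,[0,0,-25],0],[1,[0,0,-20],0.14],[1,[0,0,0],0.14],[1,[0,0,0],0.14],[1,[0,0,0],0]]'

```text
clock: 6.0
ee_pos: [0.6053, -0.1971, 0.0695]
orientation: [0.726, 0.687, 0.0, 0.0]
contact_force: [-0.2, -0.3, -1.9]
width: 0.0599
grasp_force: 20.0
```

Call:
jog_arm --increments '[[1,[20,-9,0],0],[1,[35,-16,0],0],[1,[35,-17,0],0],[1,[35,-17,0],0],[1,[35,-17,0],0],[1,[25,-12,0],0],[1,[15,-7,0],0],[1,[0,0,0],0],[1,[0,0,0],0]]'

```text
clock: 7.12
ee_pos: [0.5217, 0.0075, 0.0687]
orientation: [0.726, 0.687, -0.0, 0.0]
contact_force: [-0.5, -0.1, -0.9]
width: 0.0599
grasp_force: 20.0
```

```bash
python3 - <<'E'
from h import *
s=get_state();im=camera("wrist");t=camera("top")
cv2.imwrite("pics/w2.png",im)
cv2.imwrite("pics/t2.png",cv2.resize(t[110:230,130:290],None,fx=5,fy=5,interpolation=cv2.INTER_CUBIC))
for d in spot_in("pipe_outer","wrist"):print(d["score"],d["position"],ray("wrist",d["position"],.03,s).round(4))
M=R.from_quat(s["orientation"]).as_matrix();print(s["clock"],s["ee_pos"],s["width"])
print("x yaw",np.degrees(np.arctan2(M[1,0],M[0,0])),"to contact",(M.T@(np.array([.5238,.0377,.009])-s["ee_pos"])*1000).round(1))
E
```

```text
0.71 [144.2, 270.8] [ 0.4283 -0.0105  0.03  ]
0.57 [282.6, 94.8] [0.5264 0.0947 0.03  ]
7.125 [0.52169352 0.00753349 0.06873172] 0.05987117484731546
x yaw 86.81465964826107 to contact [30.2  0.4 59.7]
```

View pics/w2.png

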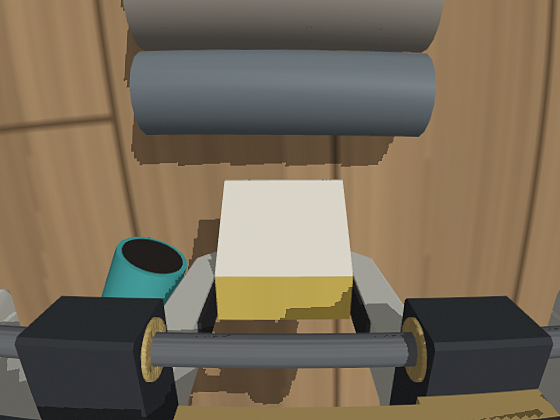

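The wrist view shows the wedge square to the outermost pipe (centre (283,94)). The end of the turquoise pipe at (150,260) lies near the left finger, so I'll check the clearance there.

```bash
python3 - <<'E'
from h import *
s=get_state()
for p in([187,270],[150,238],[120,245]):print(p,ray("wrist",p,.024,s).round(4),ray("wrist",p,.045,s).round(4))
for p in([132,95],[434,93]):print(p,ray("wrist",p,.024,s).round(4))
E
```

```text
[187, 270] [ 0.4553 -0.0142  0.024 ] [ 0.4624 -0.0038  0.045 ]
[150, 238] [0.4338 0.0103 0.024 ] [0.4431 0.0182 0.045 ]
[120, 245] [0.4122 0.0063 0.024 ] [0.4236 0.0146 0.045 ]
[132, 95] [0.4377 0.1007 0.024 ]
[434, 93] [0.6157 0.0918 0.024 ]
```

Call:
jog_arm --increments '[[1,[8,0,0],0],[1,[0,0,20],0],[1,[0,0,20],0],[1,[0,0,12],0],[1,[0,0,5],0],[1,[0,0,2],0],[1,[0,0,0],0]]'

```text
clock: 8.15
ee_pos: [0.5222, 0.0159, 0.01]
orientation: [0.727, 0.687, 0.0, 0.0]
contact_force: [-0.0, -0.2, -0.9]
width: 0.0602
grasp_force: 20.0
```

Call:
jog_arm --increments '[[1,[5,0,0],0],[1,[5,0,0],0],[1,[4,0,0],0],[1,[3,0,0],0],[1,[2,0,0],0],[1,[0,0,0],0],[1,[0,0,0],0]]'

```text
clock: 9.02
ee_pos: [0.523, 0.0348, 0.0096]
orientation: [0.727, 0.687, -0.0, -0.0]
contact_force: [-0.3, -0.2, -0.4]
width: 0.0597
grasp_force: 20.0
```

Call:
jog_arm --increments '[[1,[1,0,0],0],[1,[0,0,0],0],[1,[1,0,0],0],[1,[0,0,0],0]]'

```text
clock: 9.52
ee_pos: [0.5231, 0.0369, 0.0096]
orientation: [0.727, 0.687, -0.0, -0.0]
contact_force: [-0.3, 0.4, -1.0]
width: 0.0596
grasp_force: 20.0
```

```bash
python3 - <<'E'
from h import *
s=get_state();print(s["ee_pos"],s["contact_force"]);im=camera("wrist");t=camera("top")
a=cv2.resize(t[110:230,130:250],(400,400),interpolation=cv2.INTER_CUBIC)
cv2.imwrite("pics/c3.png",np.hstack([a,cv2.resize(im,(400,300)) .copy() if 0 else im[:400,80:480]]))
E
```

```text
[0.52307181 0.0369456  0.00960941] [-0.27018774  0.37912219 -1.00824461]
```

View pics/c3.png

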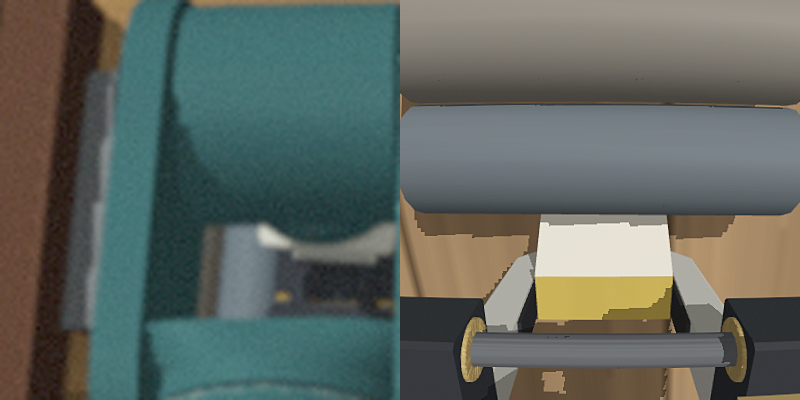

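The wrist view shows the thin edge under the pipe, whose lower rim is at about row 213. There is no contact force yet, so I'll settle the wedge and creep in.

Call:
jog_arm --increments '[[1,[1,0,0.7],0],[1,[0,0,0],0],[1,[0,0,0],0]]'

```text
clock: 10.0
ee_pos: [0.5232, 0.0379, 0.0089]
orientation: [0.727, 0.687, -0.0, 0.0]
contact_force: [-0.1, -0.5, -1.2]
width: 0.0596
grasp_force: 20.0
```

Call:
jog_arm --increments '[[1,[1,0,0],0],[1,[0,0,0],0],[1,[0,0,0],0]]'

```text
clock: 10.38
ee_pos: [0.5232, 0.0389, 0.0089]
orientation: [0.727, 0.687, -0.0, -0.0]
contact_force: [0.0, -0.3, -0.3]
width: 0.0596
grasp_force: 20.0
```

Call:
jog_arm --increments '[[1,[1,0,0],0],[1,[0,0,0],0],[1,[0,0,0],0]]'

```text
clock: 10.75
ee_pos: [0.5232, 0.0397, 0.0088]
orientation: [0.727, 0.687, -0.0, 0.0]
contact_force: [-0.3, -4.2, -2.1]
width: 0.0599
grasp_force: 20.0
```

Contact is felt (-4.2 N in y). Now I'll release and retreat upward.

Call:
jog_arm --increments '[[0.2,[0,0,0],0],[0.2,[0,0,0],0],[0.2,[0,0,0],0],[0.2,[0,0,0],0],[0.2,[0,0,-10],0],[0.2,[0,0,-25],0],[0.2,[0,0,-40],0],[0.2,[0,0,-50],0],[0.2,[0,0,-50],0],[0.2,[0,0,0],0]]'

```text
clock: 12.0
ee_pos: [0.5247, 0.0399, 0.1889]
orientation: [0.727, 0.687, 0.003, 0.002]
contact_force: [0.8, -1.0, -0.2]
width: 0.0746
grasp_force: 0.0
```

Call:
jog_arm --increments '[[0.2,[-40,0,0],0],[0.2,[-50,0,0],0],[0.2,[-50,0,0],0],[0.2,[-50,0,0],0],[0.2,[-50,0,0],0],[0.2,[-40,0,0],0],[0.2,[0,0,0],0]]'

```text
clock: 12.88
ee_pos: [0.5069, -0.2417, 0.183]
orientation: [0.728, 0.686, -0.0, -0.001]
contact_force: [0.1, -0.1, 0.5]
width: 0.0745
grasp_force: 0.0
```

```bash
python3 - <<'E'
from h import *
t=camera("top");s=camera("scene");print(get_state()["clock"])
a=cv2.resize(t[120:220,145:245],(400,400),interpolation=cv2.INTER_CUBIC)
cv2.imwrite("pics/c4.png",np.hstack([a,cv2.resize(s[150:290,270:410],(400,400),interpolation=cv2.INTER_CUBIC)]))
E
```

```text
12.975
```

View pics/c4.png

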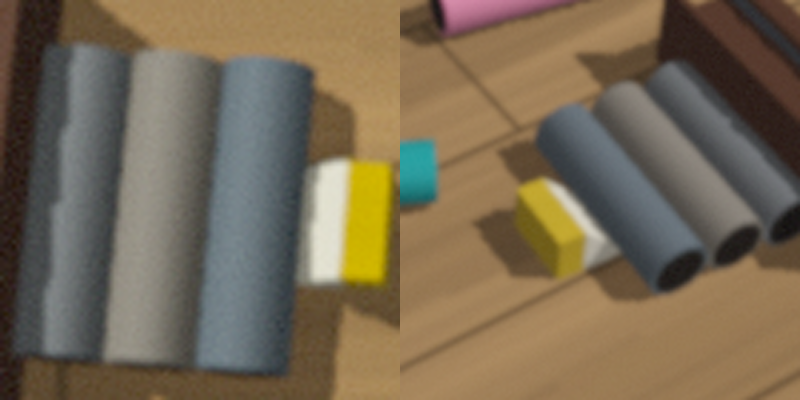

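In the top crop, the wedge (yellow at (367,222)) sits square at mid-length with its slope under the outer pipe (middle (255,215)). The pipes have not moved from where they lay. I'll hand it in.

```bash
python3 -c "from workcell import *; print(job_done())"
```

```text
the job is handed in; nothing more can be done
None
```

The job is handed in at about 13 s: the yellow-backed wedge is flat and snug under the outermost pipe near its mid-length, square to it, and the pipes are still closed up against the rail (no verdict was returned).

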